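# Eject a spent battery pack and stop it with the other finger

## Robot

A 7-joint arm with a two-finger parallel gripper is mounted at the origin on the work surface. World frame = base frame: x ahead of the robot, y to its left, z up, the work surface at z = 0. Lengths are in m, angles in rad, forces in N, time in s.
With the tool pointing down it reaches from about 0.4 to 0.85 m from the base axis. Payload 10.4 kg.
Tool frame: the origin (TCP) lies midway between the tips of the shut fingers; the grasp point (between the pads) lies manip.grip_depth behind it (manip.grip_depth is the distance from the TCP to the grasp point, in m); z points along the fingers, x is the direction in which the jaws open and shut, and the axes are right-handed (so a half turn about z gives the same grasp; the last joint's range is limited). The gripper opens to 85 mm and grips with 20 to 120 N. Pads are 22 mm wide; open, the fingers measure 114 mm over their backs; the gripper's body (76 mm by 85 mm) begins 54 mm behind the grasp point. The pads swing forward as they close: fully open they stand 13 mm farther back than shut.
Start: joints at [1.327, 0.332, -0.065, 1.46, 0.022, 1.35, -0.088], TCP at [0.137, -0.61, 0.231] pointing down, gripper open.
Joint ranges: [-2.6, 2.6], [-0.5, 2.12], [-1.47, 1.34], [0.16, 2.42], [-1.27, 4.41], [0.06, 2.06], [-2.6, 2.6]. Speed limits (rad/s): [2.22, 2.22, 2.79, 2.79, 3.14, 3.14, 3.14].

## Interface

Orientations are given as a unit quaternion [x, y, z, w].
In Python, from workcell import manip gives the robot as it stands. The module is installed in compiled form; this text tells all that it offers.
- The arm moves only by the tool send_rows, never from a script. Its argument "steps" is a list of rows, each a list of 2 entries, a list of its own where there are three numbers: the shift along the tool's x, y, z in m, then the turn about the tool's z in rad. In form: [[[x, y, z], spin], ...]. A call has exactly 8 rows; each row is the pose to reach, as a shift and turn from the pose commanded when the call began, along the tool's axes at that moment; what a row does not reach only later rows make up. A row lasts 1/8 s, in which the tool goes at most 62.5 mm and 10.7 degrees, less where a joint would pass 70% of its speed; a pose out of reach is approached as far as the arm can. A call with a gripper value outside its range is refused whole. "hand" is the opening, from 0 (shut) to 1 (fully open), set as the call begins (left out, the last holds). The fingers move at their own pace and stop on an object; "force" is the grip in N (left out, the last holds). Time passes only in rows, so rows that repeat a pose let the fingers close, or fill a call up. It gives the time, the measured TCP pose, the force and the opening at its end, in the units of the state.
- manip.get_obs(): the state, without advancing time (a new reading comes with each control period).
- manip.camera(name): name is "side" or "top" or "wrist"; returns (picture, depth): 480x640x3 uint8, red, green, blue; 480x640 float32, m along the optical axis (not along the pixel's ray), 0 where there is no reading.
- manip.camera_info(name): a dict with "intrinsics" (3x3 intrinsics, pixels), "pose" (4x4, takes a point from camera to world coordinates); the wrist camera has in their place "T_tool_cam" (4x4, takes a point from camera to tool coordinates, whose origin is the TCP and whose axes are the tool frame's). Camera axes: x right, y up, looking along -z (the intrinsics and any distortion apply to the point x, -y, -z); pixel columns grow to the right and rows downward; lengths in m; the calibration is good to about 2 mm. A picture is of the moment at which its call begins: read the wrist's pose just before it. camera_info takes no time and is no camera call.
- manip.hand_in(): hands the job in, once; it reports no verdict.
The state is a dict: "clock": time; "joint_pos": joint angles; "joint_velocities": joint speeds; "tau": joint torques, N m; "position": TCP position; "ee_rot": TCP orientation; "ft_force": force on the tool from outside, world axes, zero at the start; "torque": the same for the moment, N m; "grip_width": opening from 0.0 (shut) to 1.0 (fully open).
Only numpy, scipy, OpenCV 4.12 (cv2) and the standard library are available. Lean on these libraries where they do the work, as an engineer would, in place of code of your own. Each camera call takes 0.05 s, during which the arm holds its last target.

## Task

Press the discharger's eject key all the way down with one finger so that the spent battery pack pops out of its bay, and with the other finger stop the pack on the chute before its front end goes over the chute's open end into the crate. Keep the key held down the whole time, do not lift or tip the pack, leave the things standing around alone, and finish while still holding: one finger on the key, the other in front of the pack, the pack at rest against it.

Things in the scene. Friction and masses are not known exactly. Their poses are not given: they have to be found in the camera images.
- dock: Grey bench discharger fixed to the counter: base 140 mm along its x (-45 to +95), 160 mm along y (-80 to +80), 40 mm tall; a spring barrel (40 wide, 68 mm tall) runs on at its back to y = +190. Origin on the counter under the chute's middle line, where the chute meets the bay. The pack bay is y 0 to +80, walls 30 mm above the chute floor; the chute runs from y 0 to -80.
- chute_end (a point): Middle of the chute floor's open end: 40 mm above the counter, at dock (0, -80, 40) mm. The flat chute, 53 mm wide, is centred on dock x = 0; the pack slides along it towards dock -y. Its side rails rise 10 mm above the floor (27 to 35 mm either side of the middle). A blue open crate, 130 x 130 x 34 mm tall, stands on the counter just beyond.
- eject_key (a joint): Travel of the eject key straight down, m: 0 up, 0.009 at its lower stop. Sprung up, about 2.5 N to start and 5 N at the stop, plus a few N of latch friction until the pack is released. The latch frees the pack at about 0.005; the key counts as down above 0.005. It rises by itself when let go.
- key_top (a point): Centre of the flat top of the square grey eject key, 30 x 30 mm; moves with it. At rest 67 mm above the counter (27 above the chute floor), at dock x = +70, y = -45 mm: beside the chute, 70 mm from its middle line. Fully down it is still 18 mm above the chute floor and 8 mm above the rails, so a finger level with it stands over the rails, in the way of the pack.
- pack: Spent battery pack in the bay: loose black block, 50 mm (x) x 64 mm (y) x 40 mm tall, about 0.3 kg. Origin at the centre of its underside, starting at dock about (0, +32, 40) mm, axes as the dock's; front end 32 mm along -y. Freed, a damped spring shoves it steadily down the chute at 20 to 40 mm/s, up to 8 N, and off the end. It counts as popped out after 12 mm.
- spare_pack: Bystander: another pack like the first, 50 x 64 x 40 mm, standing loose on the counter; origin at the centre of its underside.
- tape: Bystander: a loose roll of grey tape lying flat, 72 mm across, 24 mm tall; origin at the centre of its underside.
- cup: Bystander: a loose white paper cup, 72 mm across the rim, 80 mm tall; origin at the centre of its underside.
There are look-alikes about, which are no part of the job. Leave any white look-alike of the pack alone.

How it is judged:
On the way, in this order (a step that is already met when the one before it is completed fails the run):
1. the eject key is pressed down (value of joint eject_key above 0.005 m), for 0.05 s.
2. key still down, a finger stops the popped pack on the chute (value of joint eject_key above 0.005 m and y of pack in the frame of dock between -0.046 and 0.0205 m and contact force between the fingers and pack above 0.5 N and linear speed of pack below 0.008 m/s and angle between pack's own z axis and vertical below 0.15 rad and z of pack in the frame of dock between 0.034 and 0.046 m), for 0.3 s.
At the end, for the whole second after the job is handed in: The key is held down (more than 5 mm of its 9 mm); the pack has moved out more than 12 mm and its front end is still on the chute; it lies flat on the chute floor, at rest (under 8 mm/s), and leans on a finger with more than 0.5 N (all of step 2); the arm keeps its last pose, push and grip.
It fails at once if the pack's front end goes over the chute's open end (y of pack in the frame of dock below -0.048 m).
It fails at once if the pack is lifted or tipped (z of pack in the frame of dock above 0.05 m or angle between pack's own z axis and vertical above 0.3 rad).
It fails at once if the key is let up after the pack has popped out (y of pack in the frame of dock below 0.0205 m and value of joint eject_key below 0.003 m).
It fails at once if a bystander is disturbed (moved more than 30 mm) (distance of any of spare_pack, tape, cup from where it was at the start of the episode above 0.03 m).
It also fails if it takes over 35 s, if anything falls off the work surface, if the arm or the gripper's body presses on something with over 40 N, if the wrist force passes 120 N, or if a joint passes its speed limit or range.

## Working session

There is one attempt and no reset: what is moved stays moved. The work goes in short steps, Python scripts to look and compute and a tool call to move; the robot and the scene stay as the last step left them, time stands still between calls to the robot, and variables do not carry over. Pictures are saved under pics/ and viewed, and the job is handed in when it is done.

Besides the shell and the picture viewer there is one more tool, called in YAML: its name, and indented under it one key for each argument. send_rows: Moves the arm, as the interface text tells. Its arguments: {"type":"object","properties":{"steps":{"type":"array"},"hand":{"type":"number"},"force":{"type":"number"}},"required":["steps"]}

```bash
mkdir -p pics; cat > h.py <<'E'
import numpy as np, cv2
from workcell import manip
def save(n,f):
    o=manip.get_obs(); p,d=manip.camera(n); cv2.imwrite(f'pics/{f}.png',p[:,:,::-1]); np.savez(f'pics/{f}.npz',p=p,d=d,pos=o['position'],rot=o['ee_rot']); return p,d
def pts(n,d,pose=None):
    i=manip.camera_info(n); K=i['intrinsics']; T=i['pose'] if pose is None else pose
    v,u=np.mgrid[:480,:640]; K=np.array(K)
    x=(u-K[0,2])/K[0,0]*d; y=(v-K[1,2])/K[1,1]*d
    P=np.stack([x,-y,-d,np.ones_like(d)],-1)
    return (P@np.array(T).T)[...,:3]
E
python3 - <<'E'
from h import *
o=manip.get_obs(); print(o, manip.grip_depth)
for n in('top','side','wrist'):
    save(n,n+'0'); print(n,manip.camera_info(n))
E
```

```text
{'clock': 0.0, 'joint_pos': array([ 1.3273999 ,  0.33290767, -0.06467765,  1.46092664,  0.02160323,
        1.34988419, -0.08847137]), 'joint_velocities': array([-0.00058356,  0.00192352, -0.00082486,  0.00075327,  0.00051768,
        0.00063811,  0.00062317]), 'tau': array([-1.98242276e-06, -6.25459385e+01,  4.93452244e-02, -3.91606128e+01,
        1.62748131e-02,  1.00299687e-02, -5.63469416e-05]), 'position': array([ 0.13678081, -0.60947571,  0.23050052]), 'ee_rot': array([ 7.80715812e-01, -6.24885837e-01, -5.81001711e-04, -4.17087789e-04]), 'ft_force': array([-0.03461365,  0.27199234, -0.44238736]), 'torque': array([0.0477552 , 0.02538708, 0.00833734]), 'grip_width': 0.9984080118841518} 0.0187
top {'intrinsics': array([[515.25383384,   0.        , 325.74683726],
       [  0.        , 515.25383384, 230.76932957],
       [  0.        ,   0.        ,   1.        ]]), 'pose': array([[-0.02866478,  0.99494026, -0.09629236,  0.46889574],
       [-0.99958474, -0.0282473 ,  0.00569618,  0.02956151],
       [ 0.00294736,  0.09641565,  0.99533679,  0.85147075],
       [ 0.        ,  0.    
[... 295 characters left out ...]
3  , -0.50336193,  0.85997098,  0.89428633],
       [-0.0181605 ,  0.86366123,  0.50374545,  0.56089444],
       [ 0.        ,  0.        ,  0.        ,  1.        ]])}
wrist {'intrinsics': array([[379.89285669,   0.        , 321.21670013],
       [  0.        , 379.89285669, 245.1038139 ],
       [  0.        ,   0.        ,   1.        ]]), 'T_tool_cam': array([[ 9.99999605e-01, -1.93931243e-04,  8.67717411e-04,
        -1.36061859e-04],
       [ 9.60727251e-05, -9.46641234e-01, -3.22289255e-01,
        -8.24159605e-02],
       [ 8.83919037e-04,  3.22289211e-01, -9.46640842e-01,
        -1.43483438e-01],
       [ 0.00000000e+00,  0.00000000e+00,  0.00000000e+00,
         1.00000000e+00]])}
```

View pics/top0.png

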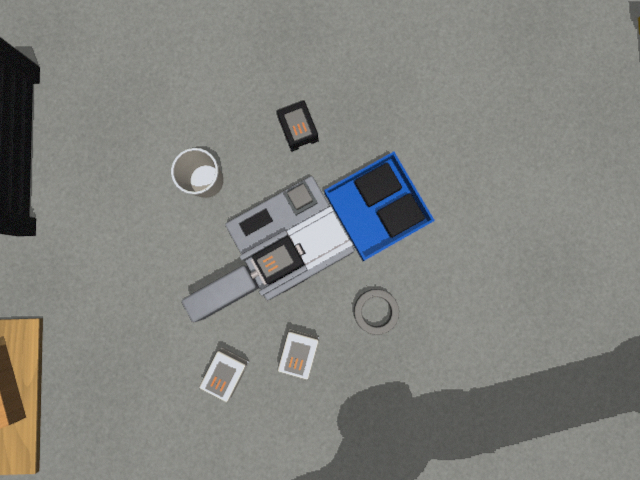

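View pics/side0.png

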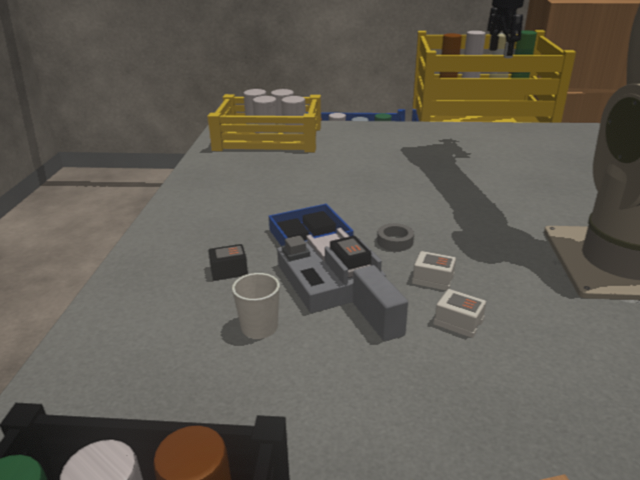

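The top view shows the dock running from lower left to upper right. The key is at about (301,196), the pack at (277,259), the chute end at about (343,230), and the cup at (195,171). The tape is at (377,311), the spare pack at (297,125), and two white look-alikes are below. Next I'll measure positions.

```bash
python3 - <<'E'
from h import *
z=np.load('pics/top0.npz'); p,d=z['p'].astype(int),z['d']; P=pts('top',d)
for n,(u,v) in dict(key=(301,196),pack=(277,259),chute=(320,238),counter=(450,120),base=(282,212),barrel=(220,292),crate=(355,240),cup=(195,171),tape=(377,295),spare=(297,120)).items(): print(n,P[v,u].round(4),p[v,u])
u,v=np.meshgrid(range(640),range(480))
reg=(u>170)&(u<365)&(v>165)&(v<330)
def rect(m,name,k=3):
    m=cv2.morphologyEx((m&reg).astype(np.uint8),cv2.MORPH_OPEN,np.ones((k,k)))
    n,l,s,c=cv2.connectedComponentsWithStats(m); i=1+np.argmax(s[1:,4]); q=P[l==i]
    r=cv2.minAreaRect((q[:,:2]*1000).astype(np.float32)); print(name,s[i],r,'z',np.median(q[:,2]).round(4)); return r
H=P[...,2]
rect((H>.06)&(H<.0755)&(v<215)&(u>285),'key')
rect((H>.075)&(H<.09)&(u>250),'pack')
rect((H>.06)&(H<.076)&(u<258)&(v>255),'barrel')
rect((H>.034)&(H<.047)&(p.min(2)>185),'chute')
rect((H>.03)&(H<.095)&(p[...,2]-p[...,0]<60),'all')
E
```

```text
key [0.5997 0.0616 0.0665] [136 132 131]
pack [0.5031 0.0991 0.0818] [139 135 132]
chute [0.5361 0.0343 0.0414] [211 215 221]
counter [ 7.341e-01 -1.915e-01 -1.000e-04] [142 144 138]
base [0.5791 0.0934 0.0415] [148 149 157]
barrel [0.4564 0.1874 0.0673] [150 152 160]
crate [ 0.5319 -0.0213  0.0337] [ 48 106 198]
cup [0.6568 0.2395 0.0063] [212 215 217]
tape [ 0.4437 -0.0542  0.0212] [142 141 137]
spare [0.7272 0.066  0.0438] [130 128 126]
key [288 184  24  25 377] ((600.163818359375, 64.21977233886719), (30.522563934326172, 29.9362850189209), 27.893070220947266) z 0.0674
pack [ 252  236   51   48 1412] ((502.8774108886719, 99.46239471435547), (50.178260803222656, 64.08575439453125), 27.712064743041992) z 0.0807
barrel [ 182  266   74   56 1924] ((454.8871154785156, 190.7969207763672), (40.43769073486328, 109.64324951171875), 27.76563835144043) z 0.068
chute [ 291  213   56   49 1453] ((536.89892578125, 36.20291519165039), (51.203575134277344, 77.67758178710938), 27.326641082763672) z 0.041
all [  182   176   172   146 10917] ((513.9749145507812, 131.49903869628906), (141.25259399414062, 269.53662109375), 27.663808822631836) z 0.0441
```

```bash
cat >> h.py <<'E'
from scipy.spatial.transform import Rotation as R
YAW=np.radians(27.75); ex=np.array([np.cos(YAW),np.sin(YAW),0]); ey=np.array([-np.sin(YAW),np.cos(YAW),0])
O=np.array([.5178,.0711,0])
def plan(x,y,z):
    o=manip.get_obs(); T=R.from_quat(o['ee_rot']); W=O+x*ex+y*ey+[0,0,z]
    tx=T.as_matrix()[:,0]; a=np.arctan2(tx[1],tx[0])
    D=W-O; q=o['position']-O
    print('t',o['clock'],'dock tcp',(q@ex).round(4),(q@ey).round(4),q[2].round(4),'yawerr',(YAW-a),'shift tool',T.inv().apply(W-o['position']).round(4),'F dock',[round(float(o['ft_force']@k),2) for k in (ex,ey,[0,0,1])],'M',o['torque'].round(2),'grip',round(o['grip_width'],3),'tilt',T.as_matrix()[:,2].round(4))
E
python3 -c "
from h import *
plan(.033,-.045,.16)"
```

```text
t 0.15 dock tcp -0.6541 -0.425 0.2307 yawerr 1.8342302915635977 shift tool [-0.5457 -0.5644  0.0713] F dock [0.14, 0.45, -0.4] M [0.02 0.04 0.07] grip 1.0 tilt [-3.e-04  1.e-03 -1.e+00]
```

send_rows:
  steps:
    - [[-0.034,-0.035,0],-0.11]
    - [[-0.068,-0.07,0],-0.23]
    - [[-0.102,-0.105,0],-0.34]
    - [[-0.136,-0.14,0],-0.46]
    - [[-0.17,-0.176,0],-0.57]
    - [[-0.204,-0.21,0],-0.69]
    - [[-0.238,-0.246,0],-0.8]
    - [[-0.272,-0.282,0],-0.92]
  hand: 0.7
  force: 60

```text
clock: 1.15
position: [0.3531, -0.2812, 0.2313]
ee_rot: [0.977, -0.212, 0.0, 0.0]
ft_force: [0.1, -0.2, 0.4]
grip_width: 0.701
```

```bash
python3 -c "
from h import *
plan(.033,-.045,.17)"
```

```text
t 1.15 dock tcp -0.3098 -0.2351 0.2313 yawerr 0.9106944907405157 shift tool [ 0.06   -0.3874  0.0612] F dock [-0.03, -0.21, 0.42] M [-0.05 -0.07  0.03] grip 0.701 tilt [ 0.e+00 -3.e-04 -1.e+00]
```

send_rows:
  steps:
    - [[0.008,-0.048,0.005],-0.11]
    - [[0.015,-0.097,0.01],-0.23]
    - [[0.023,-0.145,0.015],-0.34]
    - [[0.03,-0.194,0.02],-0.46]
    - [[0.038,-0.242,0.03],-0.57]
    - [[0.045,-0.29,0.04],-0.69]
    - [[0.053,-0.339,0.05],-0.8]
    - [[0.06,-0.387,0.061],-0.911]

```text
clock: 2.15
position: [0.5691, 0.0452, 0.1699]
ee_rot: [0.971, 0.24, 0.0, 0.0]
ft_force: [0.8, -1.0, 0.7]
grip_width: 0.699
```

```bash
python3 -c "
from h import *
save('wrist','w1');save('top','t1');save('side','s1')
plan(.033,-.045,.09)
z=np.load('pics/w1.npz'); T=np.eye(4);T[:3,:3]=R.from_quat(z['rot']).as_matrix();T[:3,3]=z['pos']
"
```

```text
t 2.3 dock tcp 0.0334 -0.0448 0.1692 yawerr -0.0013920905266572303 shift tool [-0.0003  0.0004  0.0792] F dock [-0.27, -0.74, 0.39] M [0.02 0.01 0.03] grip 0.699 tilt [-0.0019  0.0021 -1.    ]
```

View pics/w1.png

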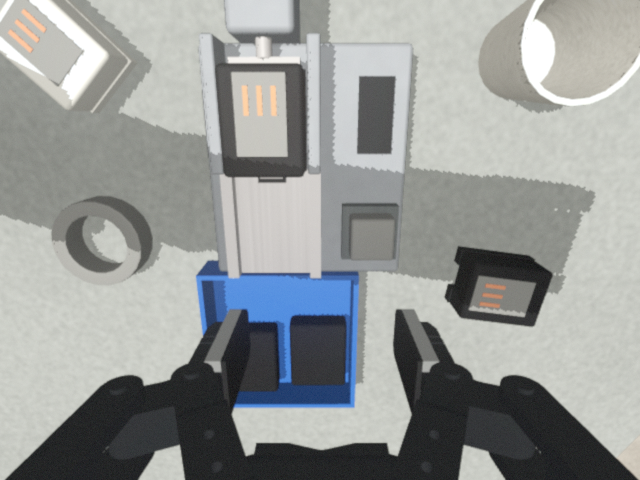

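View pics/s1.png

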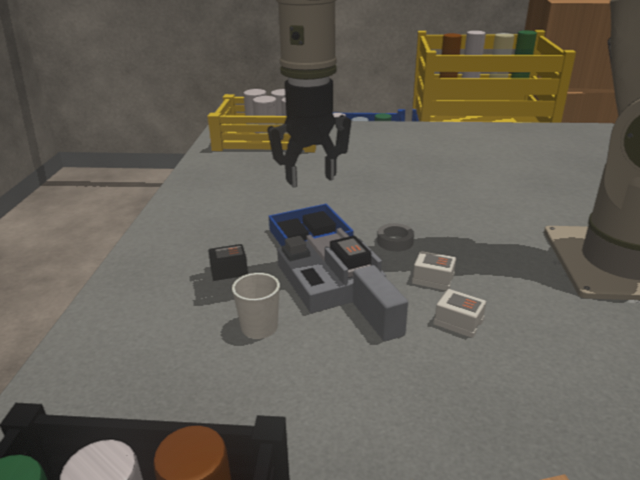

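The wrist view shows the pads at about (228,350) and (415,350), with the dock aligned to the image. I'll measure the tip geometry in tool coordinates.

```bash
python3 -c "
from h import *
z=np.load('pics/w1.npz'); d=z['d']; Q=pts('wrist',d,manip.camera_info('wrist')['T_tool_cam'])
for s,m0 in (('L',Q[...,0]<0),('R',Q[...,0]>0)):
    m=m0&(d>.03)&(Q[...,2]<.03)&(abs(Q[...,0])<.07)&(Q[...,2]>-.03)
    q=Q[m]; print(s,len(q),np.percentile(q,[0,2,50,98,100],axis=0).round(4))
    for a in np.arange(-.03,.02,.004):
        k=q[(q[:,2]>a)&(q[:,2]<a+.004)]
        if len(k): print(a.round(3),len(k),k.min(0).round(3),k.max(0).round(3))
"
```

```text
L 1597 [[-0.0441 -0.0121 -0.03  ]
 [-0.0433 -0.0118 -0.0297]
 [-0.031  -0.0073 -0.0208]
 [-0.0301  0.0097 -0.0073]
 [-0.0299  0.0112 -0.0049]]
-0.03 366 [-0.044 -0.012 -0.03 ] [-0.03   0.011 -0.026]
-0.026 323 [-0.044 -0.012 -0.026] [-0.03   0.011 -0.022]
-0.022 309 [-0.044 -0.012 -0.022] [-0.03   0.011 -0.018]
-0.018 280 [-0.044 -0.012 -0.018] [-0.03   0.011 -0.014]
-0.014 201 [-0.042 -0.012 -0.014] [-0.03   0.011 -0.01 ]
-0.01 112 [-0.037 -0.011 -0.01 ] [-0.03   0.01  -0.006]
-0.006 6 [-0.031 -0.007 -0.006] [-0.03   0.008 -0.005]
R 1583 [[ 0.0291 -0.0121 -0.03  ]
 [ 0.0292 -0.0117 -0.0296]
 [ 0.0301 -0.0073 -0.0206]
 [ 0.0425  0.0097 -0.0075]
 [ 0.0432  0.0115 -0.0051]]
-0.03 351 [ 0.029 -0.012 -0.03 ] [ 0.043  0.011 -0.026]
-0.026 337 [ 0.029 -0.012 -0.026] [ 0.043  0.011 -0.022]
-0.022 316 [ 0.029 -0.012 -0.022] [ 0.043  0.011 -0.018]
-0.018 254 [ 0.029 -0.012 -0.018] [ 0.043  0.011 -0.014]
-0.014 207 [ 0.029 -0.012 -0.014] [ 0.041  0.011 -0.01 ]
-0.01 112 [ 0.029 -0.011 -0.01 ] [ 0.036  0.01  -0.006]
-0.006 6 [ 0.03  -0.001 -0.006] [ 0.03   0.008 -0.005]
```

send_rows:
  steps:
    - [[0.003,0,0.02],0]
    - [[0.003,0,0.04],0]
    - [[0.003,0,0.06],0]
    - [[0.003,0,0.075],0]
    - [[0.003,0,0.09],0]
    - [[0.003,0,0.1],0]
    - [[0.003,0,0.1],0]
    - [[0.003,0,0.1],0]

```text
clock: 3.3
position: [0.5714, 0.0456, 0.0708]
ee_rot: [0.971, 0.238, 0.0, 0.0]
ft_force: [-0.5, -0.2, 0.3]
grip_width: 0.701
```

```bash
python3 -c "
from h import *
save('wrist','w2');save('side','s2')
plan(.036,-.045,.061)
"
```

```text
t 3.4 dock tcp 0.0356 -0.0476 0.0709 yawerr 0.0032560082803393398 shift tool [ 0.0004 -0.0026  0.0099] F dock [-0.12, 0.85, 0.13] M [-0.01 -0.03  0.04] grip 0.704 tilt [ 1.1e-03 -1.0e-04 -1.0e+00]
```

View pics/w2.png

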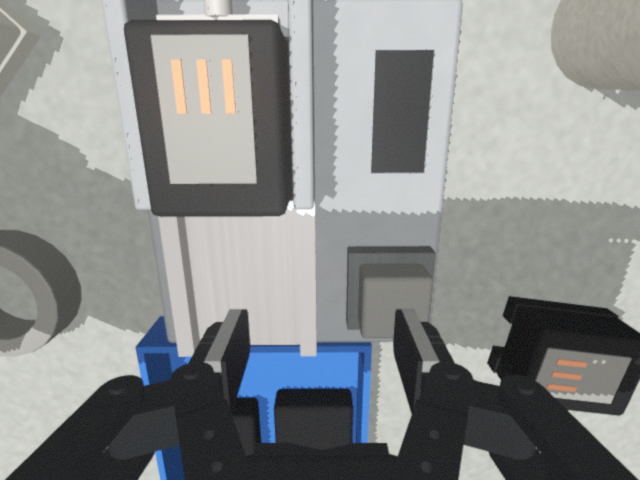

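View pics/s2.png

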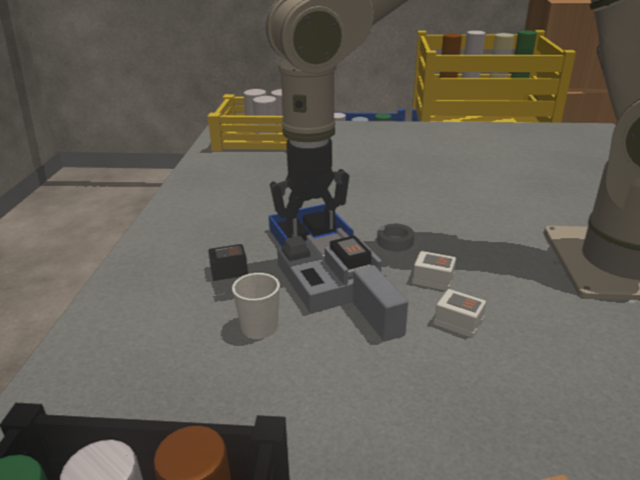

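The view shows the key at about (397,302) and the right pad tip at (405,312). I'll check the key against the tip in tool coordinates.

```bash
python3 -c "
from h import *
z=np.load('pics/w2.npz'); d=z['d']; Q=pts('wrist',d,manip.camera_info('wrist')['T_tool_cam'])
v,u=np.mgrid[:480,:640]
q=Q[(u>345)&(u<440)&(v>245)&(v<345)]
print(Q[285,380:430:10].round(4)); zk=np.median(Q[270:300,370:390,2]); print('key z',zk)
k=q[abs(q[:,2]-zk)<.003]; print(len(k),k.min(0).round(4),k.max(0).round(4))
f=Q[(v>20)&(v<200)&(u>155)&(u<255)]; print('pack top z',np.median(f[:,2]))
m=(abs(Q[...,2]-np.median(f[:,2]))<.004)&(u>100)&(u<310)&(v<230); g=Q[m]; print('pack',np.percentile(g,1,axis=0),np.percentile(g,99,axis=0))
m=(Q[...,2]>-.03)&(abs(Q[...,0])<.045)&(Q[...,2]<0)&(v>290);print('tip zmax',np.percentile(Q[m][:,2],[95,99,100]))
"
```

```text
[[ 0.0243 -0.0157  0.0032]
 [ 0.0283 -0.0163  0.002 ]
 [ 0.0328 -0.0157  0.0032]
 [ 0.0369 -0.0159  0.0027]
 [ 0.0413 -0.0156  0.0035]]
key z 0.003274517514982103
3483 [ 0.0169 -0.0196  0.0009] [0.0472 0.011  0.0063]
pack top z -0.010998445937706519
pack [-0.06173882 -0.11116083 -0.0126688 ] [-0.01375101 -0.04964641 -0.00788591]
tip zmax [-0.00897769 -0.0066052  -0.0048282 ]
```

send_rows:
  steps:
    - [[0,-0.003,0.002],0]
    - [[0,-0.003,0.004],0]
    - [[0,-0.003,0.006],0]
    - [[0,-0.003,0.007],0]
    - [[0,-0.003,0.008],0]
    - [[0,-0.003,0.009],0]
    - [[0,-0.003,0.01],0]
    - [[0,-0.003,0.01],0]

```text
clock: 4.4
position: [0.5697, 0.0481, 0.0604]
ee_rot: [0.971, 0.238, 0.0, 0.0]
ft_force: [-0.6, 0.5, 3.3]
grip_width: 0.7
```

```bash
python3 -c "
from h import *
plan(.036,-.045,.061)
"
```

```text
t 4.4 dock tcp 0.0352 -0.0446 0.0604 yawerr 0.0033267439810111266 shift tool [ 0.0008  0.0004 -0.0006] F dock [-0.34, 0.74, 3.33] M [-0.04  0.18  0.  ] grip 0.7 tilt [ 3.e-04 -2.e-04 -1.e+00]
```

send_rows:
  steps:
    - [[0,0,0.003],0]
    - [[0,0,0.006],0]
    - [[0,0,0.008],0]
    - [[0,0,0.009],0]
    - [[0,0,0.009],0]
    - [[0,0,0.009],0]
    - [[0,0,0.009],0]
    - [[0,0,0.009],0]

```text
clock: 5.4
position: [0.5701, 0.0482, 0.0526]
ee_rot: [0.971, 0.238, 0.0, 0.0]
ft_force: [-6.9, -2.2, 17.9]
grip_width: 0.694
```

```bash
python3 -c "
from h import *
plan(.036,-.045,.052)
save('wrist','w3')
"
```

```text
t 5.4 dock tcp 0.0356 -0.0446 0.0526 yawerr 0.003279461144583662 shift tool [0.0004 0.0004 0.0006] F dock [-7.13, 1.27, 17.94] M [-0.15  1.12  0.06] grip 0.694 tilt [ 1.e-03 -6.e-04 -1.e+00]
```

View pics/w3.png

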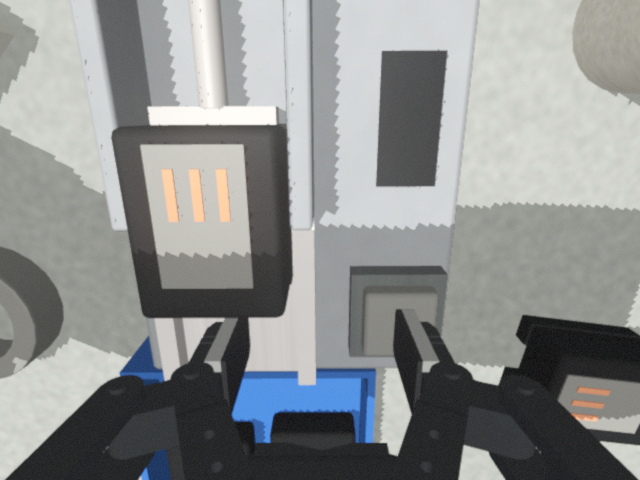

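The key is at its stop, with 18 N on the tool. The pack front, at pixel row 315, is just about at the left finger. I'll hold here.

send_rows:
  steps:
    - [[0,0,0],0]
    - [[0,0,0],0]
    - [[0,0,0],0]
    - [[0,0,0],0]
    - [[0,0,0],0]
    - [[0,0,0],0]
    - [[0,0,0],0]
    - [[0,0,0],0]

```text
clock: 6.45
position: [0.5701, 0.0481, 0.0526]
ee_rot: [0.971, 0.238, 0.0, 0.001]
ft_force: [-7.2, -2.5, 17.9]
grip_width: 0.695
```

```bash
python3 -c "
from h import *
plan(.036,-.045,.052)
v,u=np.mgrid[:480,:640]
for i in (4,5):
    p,d=save('wrist','w%d'%i)
    Q=pts('wrist',d,manip.camera_info('wrist')['T_tool_cam'])
    zt=np.median(Q[200:240,180:230,2])
    m=(abs(Q[...,2]-zt)<.003)&(u>90)&(u<305)&(v>80)&(v<345); g=Q[m]; print(zt,np.percentile(g,1,axis=0).round(4),np.percentile(g,99,axis=0).round(4))
    zk=np.median(Q[295:330,375:390,2]); print('key z',zk)
    m=(Q[...,2]>-.03)&(abs(Q[...,0])<.045)&(Q[...,2]<0)&(v>320)&(u>395);print('tip',np.percentile(Q[m][:,2],[95,99,100]))
save('top','t4'); save('side','s4')
plan(.036,-.045,.052)
"
```

```text
t 6.45 dock tcp 0.0356 -0.0447 0.0526 yawerr 0.00297443370489453 shift tool [0.0004 0.0003 0.0006] F dock [-7.54, 1.2, 17.89] M [-0.2   1.05  0.34] grip 0.695 tilt [ 1.2e-03 -8.0e-04 -1.0e+00]
-0.02956884751009161 [-0.0615 -0.0744 -0.0308] [-0.0141 -0.0122 -0.0268]
key z -0.006112692988697321
tip [-0.01232531 -0.00632926 -0.00568883]
-0.029580551441043677 [-0.0615 -0.0743 -0.0308] [-0.0141 -0.0121 -0.0269]
key z -0.006108879208144596
tip [-0.01208321 -0.00629938 -0.00527965]
t 6.65 dock tcp 0.0356 -0.0447 0.0526 yawerr 0.0029273994474273146 shift tool [0.0004 0.0003 0.0006] F dock [-7.91, 1.29, 17.63] M [-0.25  1.08  0.33] grip 0.701 tilt [ 1.2e-03 -8.0e-04 -1.0e+00]
```

View pics/w5.png

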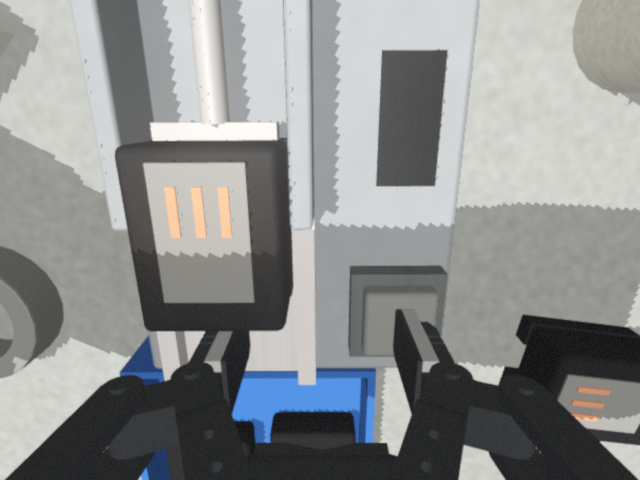

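View pics/s4.png

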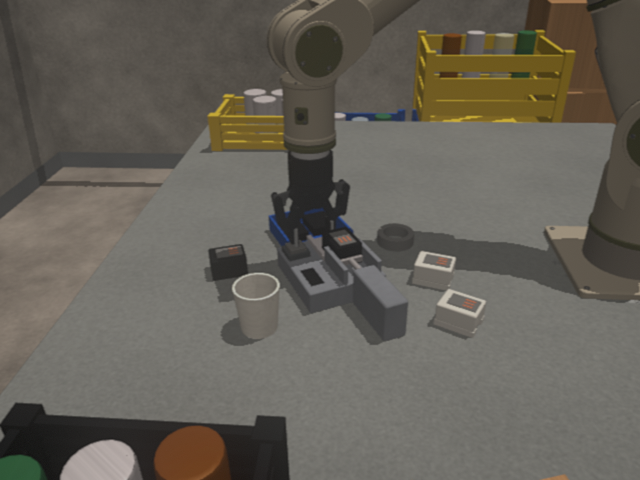

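send_rows:
  steps:
    - [[0,0,0],0]
    - [[0,0,0],0]
    - [[0,0,0],0]
    - [[0,0,0],0]
    - [[0,0,0],0]
    - [[0,0,0],0]
    - [[0,0,0],0]
    - [[0,0,0],0]

```text
clock: 7.65
position: [0.5701, 0.0481, 0.0526]
ee_rot: [0.971, 0.238, 0.0, 0.001]
ft_force: [-7.0, -1.5, 17.9]
grip_width: 0.7
```

```bash
python3 -c "
from h import *
plan(.036,-.045,.052)
v,u=np.mgrid[:480,:640]
p,d=save('wrist','w6')
Q=pts('wrist',d,manip.camera_info('wrist')['T_tool_cam'])
zt=np.median(Q[200:240,180:230,2])
m=(abs(Q[...,2]-zt)<.003)&(u>90)&(u<305)&(v>80)&(v<345); g=Q[m]; print(zt,np.percentile(g,1,axis=0).round(4),np.percentile(g,99,axis=0).round(4))
s=np.linalg.lstsq(np.c_[g[:,:2],np.ones(len(g))],g[:,2],rcond=None)[0]; print('slope',s)
print('key z',np.median(Q[295:330,375:390,2]))
"
```

```text
t 7.65 dock tcp 0.0356 -0.0447 0.0526 yawerr 0.003025188532156997 shift tool [0.0004 0.0003 0.0006] F dock [-6.88, 1.92, 17.87] M [-0.23  1.07  0.3 ] grip 0.7 tilt [ 1.2e-03 -8.0e-04 -1.0e+00]
-0.029598681577961562 [-0.0615 -0.0743 -0.0308] [-0.0141 -0.012  -0.0268]
slope [ 0.00298307  0.004767   -0.02846986]
key z -0.006099326380667791
```

```bash
python3 -c "
from h import *
print(manip.hand_in())"
```

```text
the job is handed in; nothing more can be done
None
```

I pressed the eject key down with one finger. The other finger, set over the chute, stopped the pack, and I handed the job in at 7.7 s while still holding both. No verdict was reported.

- **Key:** its top measured about 58.7 mm above the counter, so it is about 8.3 mm down of its 9 mm travel. The tool was pressing with about 18 N.
- **Pack position:** the front end is at about dock y = -33 mm and the centre at about y = 0, so it has moved out about 33 mm and is well short of the open end.
- **Pack at rest:** it lies flat (slope under 0.01 rad). The front edge moved about 0.1 mm in the last second.
- **Contact with the finger:** the front edge lies at the finger's face. The twist at the wrist rose by about 0.25 N m when the pack arrived, which suggests about 4 to 8 N on the finger. The sideways wrist force barely changed, probably because friction on the key offsets it, so the contact force is inferred from the twist and not measured directly.
- **Bystanders:** the side picture taken after the press shows the cup, tape, spare pack and white look-alikes where they were. I judged this by eye and did not measure it.

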